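# Roll the buffing wheel home into its rack

## Robot

A 6-joint arm with a two-finger parallel gripper is mounted at the origin on the work surface. World frame = base frame: x ahead of the robot, y to its left, z up, the work surface at z = 0. Lengths are in m, angles in rad, forces in N, time in s.
With the tool pointing down it reaches from about 0.35 to 0.95 m from the base axis. Payload 17.4 kg.
Tool frame: the origin (TCP) lies midway between the tips of the shut fingers; the grasp point (between the pads) lies 19 mm behind it (grip_point_offset is the distance from the TCP to the grasp point, in m); z points along the fingers, y is the line along which they close (so a half turn about z gives the same grasp; the last joint's range is limited). The gripper opens to 93 mm and grips with 3 to 60 N. Pads are 15 mm wide; open, the fingers measure 128 mm over their backs; the gripper's body (75 mm by 188 mm) begins 65 mm behind the grasp point.
Start: joints at [1.113, 0.116, 1.442, -0, 1.584, -0.038], TCP at [0.275, 0.616, 0.219] pointing down, gripper open.
Joint ranges: [-2.83, 2.83], [-0.83, 2.19], [0.07, 2.5], [-1.14, 4.28], [0.01, 3], [-2.97, 2.97]. Speed limits (rad/s): [1.89, 1.89, 2.22, 3.14, 3.14, 3.14].

## Interface

Orientations are given as a unit quaternion [x, y, z, w].
In Python, from cell import get_obs, read_camera, calibration, hand_in, grip_point_offset gives the robot as it stands. The module is installed in compiled form; this text tells all that it offers.
- The arm moves only by the tool play_rows, never from a script. Its argument "targets" is a list of rows, each a list of 6 numbers: the shift along the tool's x, y, z as a fraction of full scale, then the turn, a rotation vector about the tool's x, y, z as a fraction of full scale. In form: [[dx, dy, dz, wx, wy, wz], ...]. A call has 1 to 20 rows; each row shifts and turns the commanded pose from where the row before left it, along the tool's axes as they then stand; what a row does not reach is not made up. Full scale, the value 1, is 0.2 m for a shift and 0.5 rad for a turn. A row lasts 1/12 s, in which the tool goes at most 41.7 mm and 7.16 degrees, less where a joint would pass 70% of its speed; a pose out of reach is approached as far as the arm can. A call with a number of a shift or a turn outside -1 to 1 is refused whole. A call with a gripper value outside its range is refused whole. "gripper" is the gripper's target within -1 to 1 (fully open at 1, half-way at 0, shut at -1), set as the call begins (left out, the last holds). The fingers move at their own pace and stop on an object; "force" is the grip in N (left out, the last holds). Time passes only in rows, so rows that do not move let the fingers close. It gives the time, the measured TCP pose, the force, the opening and the grip force at its end, in the units of the state.
- get_obs(): the state, without advancing time (a new reading comes with each control period).
- read_camera(name): name is "side" or "top"; returns the picture (480x640x3 uint8, red, green, blue); there is no depth.
- calibration(name): a dict with "fx", "fy", "cx", "cy" (pixels), "eye" and "orientation" of the camera in the world. Camera axes: x right, y down, z forward; pixel columns grow to the right and rows downward; lengths in m; the calibration is good to about 2 mm. A picture is of the moment at which its call begins. calibration takes no time and is no camera call.
- hand_in(): hands the job in; it is judged then, once.
The state is a dict: "clock": time; "qpos": joint angles; "joint_vel": joint speeds; "joint_efforts": joint torques, N m; "eef_pos": TCP position; "tool_rot": TCP orientation; "force": force on the tool from outside, world axes, zero at the start; "moment": the same for the moment, N m; "finger_gap": finger opening in m; "finger_force": force on a finger pad.
Only numpy, scipy, OpenCV 4.12 (cv2) and the standard library are available. Lean on these libraries where they do the work, as an engineer would, in place of code of your own. Each camera call takes 0.05 s, during which the arm holds its last target. There are 200 camera calls.

## Task

Roll the cork buffing wheel on its rim along the bench from its chock into the wheel rack, letting it turn as it goes rather than skidding, without lifting it off the bench or letting it tip or fall flat. Take it over the brass lip into the cradle and press it firmly but gently against the green sprung buffer for a good second, then let go so that it stays standing down behind the lip. Leave the tins, brush and shoe horn where they are.

Things in the scene. Friction and masses are not known exactly. Their poses are not given: they have to be found in the camera images.
- hub (a point): Centre of the buffing wheel: cork disc 100 mm across, 24 mm thick, red mark, on its rim, 0.3 kg. A steel hub sticks out 10 mm each side, ending in 6 mm thick, 4 mm long pins (44 mm end to end). y along the hub; at the start x to the rack, z up. Pinched by its ends with 3 to 9 N it pivots and rolls, if held down with 2 to 3 N too; otherwise it hangs in the grip and skids, as it does gripped hard.
- rack: Fixed rack in line with the wheel. Origin at bench level between the rails; x runs along the lane, away from the wheel's start, z up. Two pine rails, 16 mm high, 14 mm thick, leave a lane 34 mm wide from x = -95 to 105 mm, flared at the mouth to x = -125. The wheel rolls on the bench between them. In the lane a cradle is clamped at an unreported place, s = 0 to 25 mm further in.
- lip (a point): Point fixed on the rack, at bench level in mid lane, x = -17.5 mm in the rack's frame: where the inner edge of the cradle's brass lip would be if s were 0. The real lip is s further along x. It lies across the lane, 3 mm high and 8 mm long. The wheel standing home behind it has its centre at x = s to s + 0.5 mm in the rack's frame, down on the bench.
- buffer_zero (a point): Point fixed on the rack, 50 mm up, x = 50.5 mm in its frame: the centre of the green buffer's face if s were 0; the real face is s further along x. 30 mm square, sprung: gives 1.5 N per mm along x, 12 mm at most, damped, slow to return; a wall 66 mm high stands 14.5 mm behind its face. Firm but gentle means 6 to 14 N on it; over 22 N is too much anywhere on the rack.
- chock: Fixed start chock: two flat wooden strips across the path, 2 mm high, 10 mm long along the path, 34 mm wide, lying 14.5 to 24.5 mm before and behind the wheel's centre. The wheel stands on the bench between them and rolls out over the strip on the rack's side. Origin midway at bench level; x towards the rack.
- tin_a: Closed black polish tin lying flat, 76 mm in diameter, 26 mm high, brass-coloured lid disc; origin at the centre of its underside. A bystander.
- tin_b: Closed black polish tin like the other, with a red lid disc; origin at the centre of its underside. A bystander.
- brush: Shoe brush lying bristles down, 150 mm (x) by 50 by 45 mm high, wooden back; origin at the centre of its underside. A bystander.
- shoehorn: Red plastic shoe horn lying flat, about 145 mm long (x), 40 mm at its widest, 5 mm thick; origin near its middle, underneath. A bystander.
Mind the look-alikes: they are no part of the job. Of the things that look like the part that bears hub, the largest one is meant.

How it is judged:
By the outcome, as a careful person would: the job done as asked, in the order asked, and still so for the second after the job is handed in, with the robot touching nothing.
It also fails if it takes over 64 s, if anything falls off the work surface, if the arm or the gripper's body presses on something with over 40 N, if the wrist force passes 120 N, or if a joint passes its speed limit or range.

## Working session

There is one attempt and no reset: what is moved stays moved. The work goes in short steps, Python scripts to look and compute and a tool call to move; the robot and the scene stay as the last step left them, time stands still between calls to the robot, and variables do not carry over. Pictures are saved under pics/ and viewed, at most 10 in all, crops included, and the job is handed in when it is done.

Besides the shell and the picture viewer there is one more tool, called as a command line: name --pt "numbers of a row" for each row, then --argument value for the rest. play_rows: Moves the arm, as the interface text tells. Its arguments: {"type":"object","properties":{"targets":{"type":"array"},"gripper":{"type":"number"},"force":{"type":"number"}},"required":["targets"]}

```bash
mkdir -p pics
python3 - <<'E'
from cell import *
import cv2
for n in("side","top"):
    im=read_camera(n); cv2.imwrite(f"pics/{n}0.png",im[:,:,::-1]); print(n,calibration(n))
print(get_obs(),grip_point_offset)
E
```

```text
side {'fx': 517.1427490970846, 'fy': 517.1427490970846, 'cx': 311.17135324819793, 'cy': 242.7909857544824, 'eye': array([ 0.48431765, -0.60061778,  0.53746168]), 'orientation': array([ 0.90151482, -0.06254846,  0.02802315, -0.42728611])}
top {'fx': 557.4094421374575, 'fy': 557.4094421374575, 'cx': 319.48886339886866, 'cy': 243.36566815811597, 'eye': array([ 0.40047807, -0.02756174,  0.93085437]), 'orientation': array([-0.69276771,  0.71457307, -0.0606484 ,  0.07602633])}
{'clock': 0.1, 'qpos': array([ 1.11321217e+00,  1.16453259e-01,  1.44219868e+00, -3.72645542e-06,
        1.58402523e+00, -3.77995032e-02]), 'joint_vel': array([ 0.00155764, -0.00117442, -0.00054626,  0.00073159,  0.00133949,
        0.00093628]), 'joint_efforts': array([ 1.58254654e-03, -7.22894382e+01, -6.23867655e+01,  7.81270349e-02,
        2.27748812e-02, -3.95395784e-05]), 'eef_pos': array([0.27503021, 0.61621926, 0.2179686 ]), 'tool_rot': array([ 2.08354584e-01,  9.78053206e-01, -5.26169203e-04, -1.31138416e-04]), 'force': array([-0.77324102, -0.06504552,  0.54999577]), 'moment': array([-0.04022084, -0.06844106, -0.02827738]), 'finger_force': 0.0, 'finger_gap': 0.09327110397381799} 0.0188
```

View pics/side0.png

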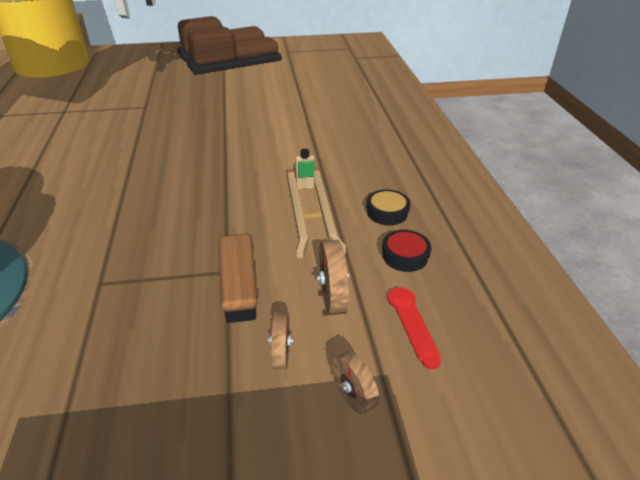

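View pics/top0.png

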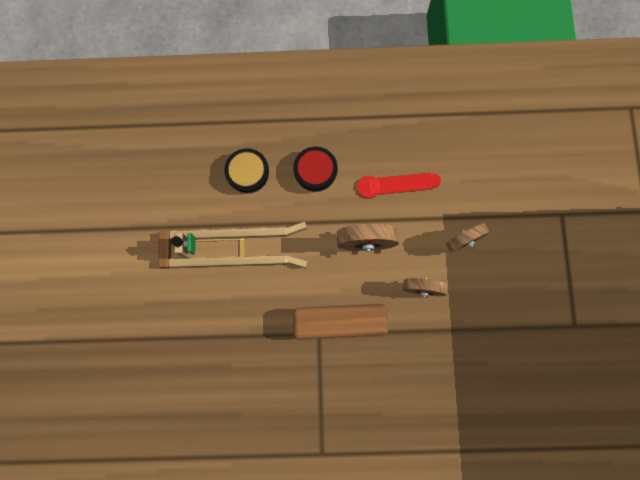

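The look-alikes are discs at side (333,275), (281,338) and (357,380), seen from the top at (368,238), (425,287) and (468,237). The first is the largest and is in line with the rack, so it fits. I'll confirm it in an enlarged crop.

```bash
cat > h.py <<'E'
import numpy as np, cv2
from scipy.spatial.transform import Rotation as R
from cell import *
def ray(n,u,v):
    c=calibration(n); d=np.array([(u-c['cx'])/c['fx'],(v-c['cy'])/c['fy'],1.])
    return c['eye'],R.from_quat(c['orientation']).apply(d)
def plane(n,u,v,z):
    e,d=ray(n,u,v); return e+d*(z-e[2])/d[2]
def tri(s,t):
    A=[];b=[]
    for n,p in(("side",s),("top",t)):
        e,d=ray(n,*p); d=d/np.linalg.norm(d); P=np.eye(3)-np.outer(d,d); A.append(P); b.append(P@e)
    x=np.linalg.lstsq(np.vstack(A),np.hstack(b),rcond=None)[0]
    return x,np.linalg.norm(np.vstack(A)@x-np.hstack(b))
def proj(n,p):
    c=calibration(n); q=R.from_quat(c['orientation']).inv().apply(np.array(p)-c['eye'])
    return np.array([c['fx']*q[0]/q[2]+c['cx'],c['fy']*q[1]/q[2]+c['cy']])
E
python3 - <<'E'
from h import *
t=cv2.imread("pics/top0.png");s=cv2.imread("pics/side0.png")
a=cv2.resize(t[210:275,150:410],None,fx=3,fy=3,interpolation=cv2.INTER_CUBIC)
b=cv2.resize(s[140:320,270:370],None,fx=2.2,fy=2.2,interpolation=cv2.INTER_CUBIC)
c=np.zeros((200+396,780,3),np.uint8);c[:195]=a;c[200:596,:220]=b
d=cv2.resize(t[215:260,330:405],None,fx=7,fy=7,interpolation=cv2.INTER_CUBIC);c[200:200+315,240:240+525]=d
cv2.imwrite("pics/c.png",c)
E
```

```text
(no output)
```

View pics/c.png

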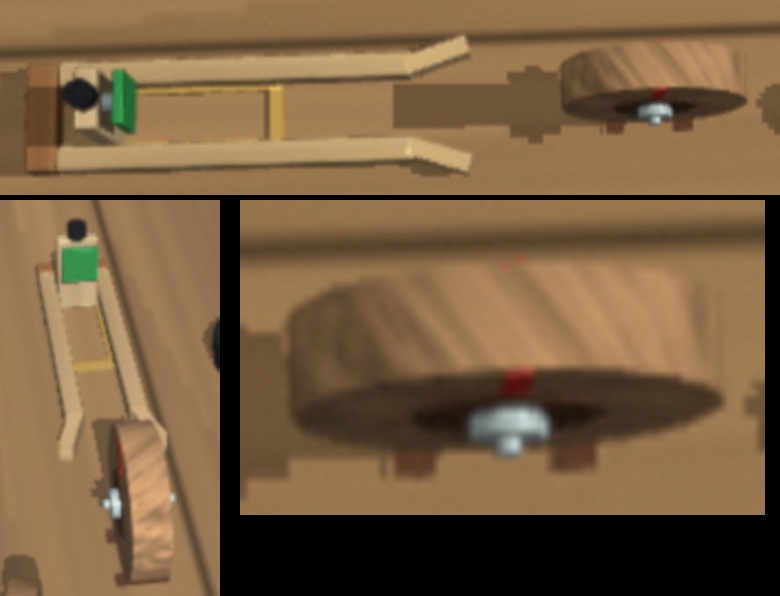

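The crop confirms it: the big wheel with the red mark stands between the chock strips. Its pins show at top (368.6,250) and side (318.6,278.6) and (348,275). The brass lip is near top (241,248). Next I'll measure the rails, lip and hub.

Run:
```python
from h import *
t=cv2.imread("pics/top0.png").astype(int);s=cv2.imread("pics/side0.png").astype(int)
p1,e1=tri((318.6,278.6),(368.6,250.3));print("near pin",p1,e1)
print("far pin at same z, side", plane("side",348.2,275,p1[2]))
# rails rows
C=[]
for u in range(200,285,7):
    c=t[215:275,u]; m=(c[:,2]>185)&(c[:,0]>95); v=np.where(m)[0]+215
    up=v[v<248];lo=v[v>=248]
    C.append((u,up.min(),up.max(),lo.min(),lo.max()) if len(up) and len(lo) else (u,))
print(C)
C=np.array([c for c in C if len(c)==5],float)
for k in((1,2),(3,4)):
    P=np.array([plane("top",r[0],(r[k[0]]+r[k[1]])/2,.016) for r in C])
    f=np.polyfit(P[:,1],P[:,0],1); print("rail x=a*y+b",f,P[[0,-1]],np.std(P[:,0]-np.polyval(f,P[:,1])))
print("row profile lip v=247"); print([(u,*t[247,u]) for u in range(234,250)])
print("rail end left v=233 / 262");print([(u,*t[235,u]) for u in range(160,176,1)]);print([(u,*t[263,u]) for u in range(160,178)])
for u,v in((305,225),(306,265),(286,233),(286,260.5)): print("mouth/flare",u,v,plane("top",u,v,.016))
hs=cv2.cvtColor(s.astype(np.uint8),cv2.COLOR_BGR2HSV); g=cv2.inRange(hs[140:200,280:330],(45,100,60),(80,255,255))
ys,xs=np.where(g);print("green side",xs.min()+280,xs.max()+280,ys.min()+140,ys.max()+140)
ht=cv2.cvtColor(t.astype(np.uint8),cv2.COLOR_BGR2HSV); g=cv2.inRange(ht[220:270,170:210],(45,100,60),(80,255,255))
ys,xs=np.where(g);print("green top",xs.min()+170,xs.max()+170,ys.min()+220,ys.max()+220)
# side lip
print("side lip col 312",[(v,*s[v,312]) for v in range(208,222)])
# wheel rim crop disc extents on top
```

```text
near pin [ 0.56165648 -0.08918553  0.05015363] 0.003011101862635749
far pin at same z, side [ 0.60539587 -0.08731237  0.05015363]
[(200, np.int64(231), np.int64(231), np.int64(258), np.int64(260)), (207, np.int64(231), np.int64(231), np.int64(259), np.int64(259)), (214, np.int64(231), np.int64(231), np.int64(258), np.int64(260)), (221, np.int64(230), np.int64(231), np.int64(258), np.int64(259)), (228, np.int64(230), np.int64(231), np.int64(258), np.int64(259)), (235, np.int64(230), np.int64(231), np.int64(258), np.int64(259)), (242, np.int64(229), np.int64(231), np.int64(257), np.int64(260)), (249, np.int64(229), np.int64(232), np.int64(257), np.int64(260)), (256, np.int64(229), np.int64(233), np.int64(257), np.int64(261)), (263, np.int64(228), np.int64(234), np.int64(256), np.int64(262)), (270, np.int64(228), np.int64(233), np.int64(256), np.int64(262)), (277, np.int64(228), np.int64(233), np.int64(256), np.int64(261)), (284, np.int64(228), np.int64(233), np.int64(256), np.int64(261))]
rail x=a*y+b [0.03000117 0.60275942] [[0.60817767 0.19103846 0.016     ]
 [0.60420776 0.04892953 0
[... 3072 characters left out ...]
4(88), np.int64(126), np.int64(162)), (209, np.int64(89), np.int64(127), np.int64(163)), (210, np.int64(89), np.int64(127), np.int64(162)), (211, np.int64(89), np.int64(127), np.int64(162)), (212, np.int64(88), np.int64(129), np.int64(164)), (213, np.int64(85), np.int64(145), np.int64(181)), (214, np.int64(84), np.int64(153), np.int64(190)), (215, np.int64(85), np.int64(155), np.int64(192)), (216, np.int64(87), np.int64(154), np.int64(193)), (217, np.int64(89), np.int64(142), np.int64(179)), (218, np.int64(88), np.int64(130), np.int64(166)), (219, np.int64(88), np.int64(127), np.int64(162)), (220, np.int64(90), np.int64(127), np.int64(162)), (221, np.int64(89), np.int64(126), np.int64(162))]
```

Run:
```python
from h import *
t=cv2.imread("pics/top0.png").astype(int);s=cv2.imread("pics/side0.png").astype(int)
d=np.array([.0302,1]);d/=np.hypot(*d);n=np.array([d[1],-d[0]]) # n ~ +x
def f(cam,u,v,z):
    p=plane(cam,u,v,z)[:2]; return np.round(1e3*np.array([p@d,p@n]),1)
print("format: along, lateral mm")
print("pin near top",f("top",368.6,250.3,.05),"side",f("side",318.6,278.6,.05),"far side",f("side",348.2,275,.05))
print("lip far/near edges top",f("top",239.6,247,.003),f("top",244.2,247,.003),"side",f("side",312,212.7,.003),f("side",312,217.5,.0015))
print("rail ends top",f("top",169.5,235,.016),f("top",168.7,263,.016),"flare start",f("top",286.5,233,.016),f("top",286.5,259,.016),"mouth",f("top",306,223,.016),f("top",307,266,.016))
print("buffer green top edge top cam",f("top",187,243,.065),f("top",195,243,.065),f("top",195,243,.035))
for v in (200,225): print("side row",v,[(u,*s[v,u][[0,2]]) for u in range(288,340)])
print("top col270",[(v,*t[v,270][[0,2]]) for v in range(224,270)])
```

```text
format: along, lateral mm
pin near top [-72.3 562. ] side [-71.5 566.3] far side [-68.8 607.8]
lip far/near edges top [143.6 576.9] [135.7 576.9] side [146.7 580.8] [134.6 579.4]
rail ends top [260.8 595.4] [259.6 547.5] flare start [ 62.9 598.1] [ 62.3 553.8] mouth [ 30.2 615.3] [ 28. 542.]
buffer green top edge top cam [217.3 571.9] [204.4 571.8] [212.1 577.8]
side row 200 [(288, np.int64(86), np.int64(158)), (289, np.int64(86), np.int64(155)), (290, np.int64(80), np.int64(144)), (291, np.int64(69), np.int64(120)), (292, np.int64(78), np.int64(126)), (293, np.int64(103), np.int64(167)), (294, np.int64(111), np.int64(179)), (295, np.int64(110), np.int64(180)), (296, np.int64(114), np.int64(184)), (297, np.int64(113), np.int64(186)), (298, np.int64(115), np.int64(187)), (299, np.int64(108), np.int64(181)), (300, np.int64(90), np.int64(169)), (301, np.int64(91), np.int64(171)), (302, np.int64(91), np.int64(168)), (303, np.int64(91), np.int64(167)), (304, np.int64(89), np.int64(166)), (305, np.int64(89), np.int64(165)), (306, np.int64(89), np.int64(164)), (307, np.int64(89), np.int64(1
[... 4042 characters left out ...]
t64(161)), (251, np.int64(83), np.int64(162)), (252, np.int64(83), np.int64(163)), (253, np.int64(84), np.int64(164)), (254, np.int64(82), np.int64(160)), (255, np.int64(81), np.int64(151)), (256, np.int64(112), np.int64(190)), (257, np.int64(115), np.int64(197)), (258, np.int64(114), np.int64(195)), (259, np.int64(114), np.int64(193)), (260, np.int64(114), np.int64(194)), (261, np.int64(113), np.int64(193)), (262, np.int64(109), np.int64(186)), (263, np.int64(83), np.int64(143)), (264, np.int64(52), np.int64(91)), (265, np.int64(56), np.int64(109)), (266, np.int64(75), np.int64(146)), (267, np.int64(78), np.int64(152)), (268, np.int64(78), np.int64(154)), (269, np.int64(78), np.int64(153))]
```

Run:
```python
from h import *
t=cv2.imread("pics/top0.png")[:,:,2].astype(float);s=cv2.imread("pics/side0.png")[:,:,2].astype(float)
def edge(p,lo,hi,sgn):
    g=np.gradient(p)*sgn; k=lo+np.argmax(g[lo:hi]); a,b,c=g[k-1:k+2]; return k+.5*(a-c)/(a-2*b+c)
def fit(cam,pts,z):
    P=np.array([plane(cam,u,v,z) for u,v in pts]); 
    f=np.polyfit(P[:,1],P[:,0],1); r=P[:,0]-np.polyval(f,P[:,1]); k=abs(r)<.0015
    return np.polyfit(P[k,1],P[k,0],1),k.sum()
us=range(204,282,4)
# top: upper (far) edge of each rail, top face z=16
L=[]
for lo,hi in((222,233),(250,260)):
    f,k=fit("top",[(u,edge(t[:,u],lo,hi,1)) for u in us],.016); L.append(f); print("top",f,k)
m=(L[0]+L[1])/2-np.array([0,.007]); print("top lane mid at y=-.07,.05,.12,.2",[round(np.polyval(m,y),4) for y in(-.07,.05,.12,.2)],m)
L=[]
vs=range(196,232,3)
for a in(0,27.5):
    f,k=fit("side",[(edge(s[v],int(299+a+(v-200)*.23)-3,int(299+a+(v-200)*.23)+6,-1),v) for v in vs],.016); L.append(f); print("side",f,k)
m=(L[0]+L[1])/2-np.array([0,.007]); print("side lane mid",[round(np.polyval(m,y),4) for y in(-.07,.05,.12,.2)],m)
# wheel rim: top silhouette
print("wheel top-cam x edges per col", [(u,round(edge(t[:,u],218,232,1),1)) for u in range(350,392,5)])
for a,b in(((317.5,278.7),(368.6,251.2)),):
    p,e=tri(a,b);print("pin",p,e, plane("top",*b,.05),plane("side",*a,.05),plane("side",349.4,275,.05))
```

```text
top [0.00223687 0.61083191] 20
top [0.00258943 0.56175099] 18
top lane mid at y=-.07,.05,.12,.2 [np.float64(0.5791), np.float64(0.5794), np.float64(0.5796), np.float64(0.5798)] [0.00241315 0.57929145]
side [0.00515424 0.56480206] 11
side [0.00508674 0.6141483 ] 12
side lane mid [np.float64(0.5821), np.float64(0.5827), np.float64(0.5831), np.float64(0.5835)] [0.00512049 0.58247518]
wheel top-cam x edges per col [(350, np.float64(222.9)), (355, np.float64(222.4)), (360, np.float64(222.7)), (365, np.float64(222.4)), (370, np.float64(222.1)), (375, np.float64(222.8)), (380, np.float64(222.6)), (385, np.float64(221.7)), (390, np.float64(221.4))]
pin [ 0.56017021 -0.08911904  0.05010947] 0.0029709006751093914 [ 0.558056   -0.08913587  0.05      ] [ 0.56231458 -0.08858314  0.05      ] [ 0.60707651 -0.08738253  0.05      ]
```

play_rows --pt "0 0 0 0 0 0.231" --pt "0 0 0 0 0 0.231" --pt "0 0 0 0 0 0.231" --pt "0 0 0 0 0 0.231" --pt "0 0 0 0 0 0.231" --pt "0 0 0 0 0 0.231" --pt "0 0 0 0 0 0.231" --pt "0 0 0 0 0 0.231" --pt "0 0 0 0 0 0.231" --pt "0 0 0 0 0 0.231" --gripper 1 --force 5

```text
clock: 0.93
eef_pos: [0.275, 0.6163, 0.2182]
tool_rot: [0.711, 0.704, -0.0, 0.0]
force: [0.2, -0.2, 0.0]
finger_gap: 0.093
finger_force: 0.0
```

play_rows --pt "-0.176 0.077 0 0 0 0" --pt "-0.176 0.077 0 0 0 0" --pt "-0.176 0.077 0 0 0 0" --pt "-0.176 0.077 0 0 0 0" --pt "-0.176 0.077 0 0 0 0" --pt "-0.176 0.077 0 0 0 0" --pt "-0.176 0.077 0 0 0 0" --pt "-0.176 0.077 0 0 0 0" --pt "-0.176 0.077 0 0 0 0" --pt "-0.176 0.077 0 0 0 0" --pt "-0.176 0.077 0 0 0 0" --pt "-0.176 0.077 0 0 0 0" --pt "-0.176 0.077 0 0 0 0" --pt "-0.176 0.077 0 0 0 0" --pt "-0.176 0.077 0 0 0 0" --pt "-0.176 0.077 0 0 0 0" --pt "-0.176 0.077 0 0 0 0" --pt "-0.176 0.077 0 0 0 0" --pt "-0.176 0.077 0 0 0 0" --pt "-0.176 0.077 0 0 0 0"

```text
clock: 2.6
eef_pos: [0.5806, -0.0909, 0.2184]
tool_rot: [0.709, 0.706, -0.0, -0.0]
force: [1.2, 0.2, -0.4]
finger_gap: 0.0927
finger_force: 0.0
```

play_rows --pt "0.002 0.001 0.13 0 0 0" --pt "0.002 0.001 0.13 0 0 0" --pt "0.002 0.001 0.13 0 0 0" --pt "0.002 0.001 0.13 0 0 0" --pt "0.002 0.001 0.13 0 0 0" --pt "0 0 0.1 0 0 0" --pt "0 0 0.1 0 0 0" --pt "0 0 0.08 0 0 0" --pt "0 0 0 0 0 0"

```text
clock: 3.35
eef_pos: [0.5794, -0.0865, 0.0289]
tool_rot: [0.709, 0.706, -0.001, -0.002]
force: [-0.7, 0.4, -0.7]
finger_gap: 0.093
finger_force: 0.0
```

Run:
```python
from h import *
s=read_camera("side");t=read_camera("top");o=get_obs();print(o['eef_pos'],o['force'])
a=cv2.resize(s[180:330,260:420],None,fx=3.6,fy=3.6,interpolation=cv2.INTER_CUBIC)[:,:,::-1]
cv2.imwrite("pics/d.png",a)
e=o['eef_pos']
for x in(-.022,.022): print("proj expected pins side",(proj("side",e+[x,0,.0188])-[260,180])*3.6)
```

```text
[ 0.58110808 -0.08677296  0.03262391] [ 0.25445118 -0.28414058 -0.16136381]
proj expected pins side [198.00180791 350.17065826]
proj expected pins side [311.52799274 339.18759452]
```

View pics/d.png

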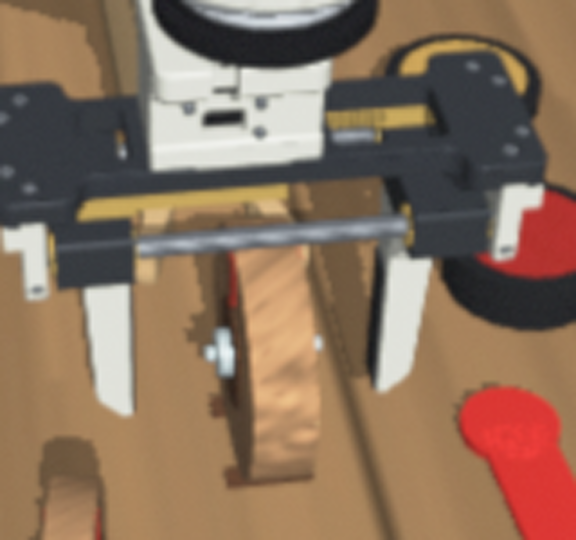

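Run:
```python
from h import *
o=get_obs();e=o['eef_pos'];print(e,o['tool_rot'])
for x in(-.0465,.0465):
  for y in(-.0075,.0075): print("tip corner",x,y,(proj("side",e+[x,y,0])-[260,180])*3.6)
```

```text
[ 0.58110808 -0.08677296  0.03262391] [ 7.08507642e-01  7.05702950e-01 -2.86577463e-04 -4.31115797e-04]
tip corner -0.0465 -0.0075 [137.40371092 405.47556264]
tip corner -0.0465 0.0075 [132.87858259 378.46745103]
tip corner 0.0465 -0.0075 [375.27917935 381.8010011 ]
tip corner 0.0465 0.0075 [367.08770728 355.51932229]
```

play_rows --pt "0.0 0.012 0.004 0 0 0" --pt "0 0 0 0 0 0" --pt "0 0 0 0 0 0" --pt "0 0 0 0 0 0" --pt "0 0 0 0 0 0" --pt "0 0 0 0 0 0" --gripper 0.13 --force 5

```text
clock: 3.95
eef_pos: [0.5838, -0.0869, 0.0321]
tool_rot: [0.709, 0.706, 0.0, 0.0]
force: [0.1, -0.2, 0.7]
finger_gap: 0.0576
finger_force: 0.0
```

Run:
```python
from h import *
s=read_camera("side");o=get_obs();print(o['eef_pos'],o['force'],o['finger_gap'],o['finger_force'])
a=cv2.resize(s[240:310,280:400],None,fx=6,fy=6,interpolation=cv2.INTER_CUBIC)[:,:,::-1]
cv2.imwrite("pics/e.png",a)
```

```text
[ 0.58372333 -0.08685822  0.03199146] [-0.63012599 -0.50810704  0.20180777] 0.0547940036043499 0.0
```

View pics/e.png

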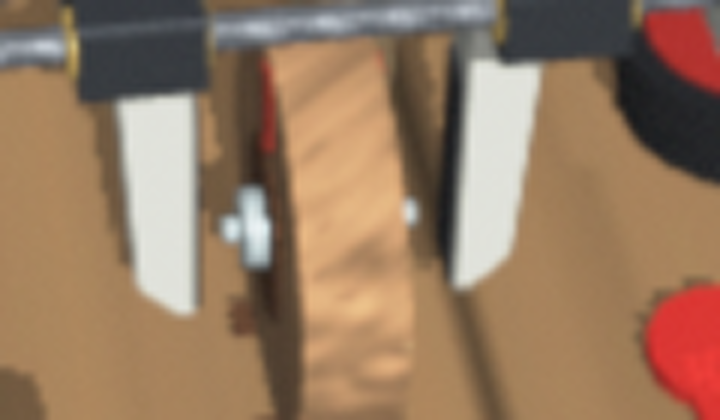

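The fingers straddle the pins. Pin ends are at (220,228) and (417,213) in the crop, with pads at 200 and 450, so they are centred within about 1 mm. I'll close now.

play_rows --pt "0.0 -0.003 0.002 0 0 0" --pt "0 0 0 0 0 0" --pt "0 0 0 0 0 0" --pt "0 0 0 0 0 0" --pt "0 0 0 0 0 0" --pt "0 0 0 0 0 0" --gripper -1 --force 6

```text
clock: 4.5
eef_pos: [0.5831, -0.0868, 0.0314]
tool_rot: [0.709, 0.706, -0.0, -0.0]
force: [-0.3, -0.6, -0.0]
finger_gap: 0.0436
finger_force: 6.0
```

Run:
```python
from h import *
o=get_obs();print(o['eef_pos'],o['force'],o['moment'],o['finger_gap'],o['finger_force'])
```

```text
[ 0.58307392 -0.08684759  0.03140623] [-0.27825389 -0.59075734 -0.01019413] [-0.01752354  0.04847671  0.02643236] 0.04359635883592272 5.999986678361893
```

play_rows --pt "0 0 0.003 0 0 0" --pt "0 0 0 0 0 0" --pt "0 0 0 0 0 0"

```text
clock: 4.75
eef_pos: [0.5833, -0.0869, 0.0312]
tool_rot: [0.709, 0.706, 0.0, 0.0]
force: [-2.1, 0.0, 5.2]
finger_gap: 0.0437
finger_force: 6.0
```

play_rows --pt "0 0 0.003 0 0 0" --pt "0 0 0 0 0 0" --pt "0 0 0 0 0 0"

```text
clock: 5.0
eef_pos: [0.5835, -0.0869, 0.0309]
tool_rot: [0.709, 0.706, 0.0, 0.0]
force: [-2.2, 0.5, 7.9]
finger_gap: 0.0435
finger_force: 6.0
```

play_rows --pt "0 0 -0.002 0 0 0" --pt "0.002 0 0 0 0 0" --pt "0.01 0 -0.0025 0 0 0" --pt "0.01 0 -0.002 0 0 0" --force 5

```text
clock: 5.33
eef_pos: [0.5833, -0.0825, 0.0317]
tool_rot: [0.709, 0.706, 0.0, 0.0]
force: [0.0, -1.2, 3.3]
finger_gap: 0.0436
finger_force: 5.0
```

play_rows --pt "0.01 0 -0.0018 0 0 0" --pt "0.01 0 -0.0014 0 0 0"

```text
clock: 5.5
eef_pos: [0.5832, -0.0783, 0.0323]
tool_rot: [0.708, 0.706, 0.0, 0.0]
force: [1.0, -1.2, 3.5]
finger_gap: 0.0437
finger_force: 5.0
```

play_rows --pt "0.01 0 -0.001 0 0 0" --pt "0.01 0 -0.0006 0 0 0" --pt "0.01 0 -0.0002 0 0 0" --pt "0.01 0 0 0 0 0" --pt "0.01 0 0 0 0 0"

```text
clock: 5.92
eef_pos: [0.5831, -0.0682, 0.0325]
tool_rot: [0.709, 0.706, -0.0, -0.0]
force: [0.1, -0.3, 3.9]
finger_gap: 0.0435
finger_force: 5.0
```

play_rows --pt "0.01 0 0 0 0 0" --pt "0.01 0 0 0 0 0" --pt "0.01 0 0.0002 0 0 0" --pt "0.01 0 0.0005 0 0 0"

```text
clock: 6.25
eef_pos: [0.5831, -0.0602, 0.0322]
tool_rot: [0.709, 0.706, -0.0, -0.0]
force: [0.7, 0.0, 2.7]
finger_gap: 0.0436
finger_force: 5.0
```

play_rows --pt "0.01 0 0.0008 0 0 0" --pt "0.01 0 0.0011 0 0 0" --pt "0.01 0 0.0015 0 0 0"

```text
clock: 6.5
eef_pos: [0.5831, -0.0542, 0.0315]
tool_rot: [0.709, 0.706, -0.0, -0.0]
force: [-0.5, 0.6, 1.3]
finger_gap: 0.0436
finger_force: 5.0
```

play_rows --pt "0.01 0 0.0019 0 0 0" --pt "0.01 0 0.0024 0 0 0" --pt "0.01 0 0.0025 0 0 0" --pt "0.005 0 0 0 0 0"

```text
clock: 6.83
eef_pos: [0.5832, -0.0472, 0.0303]
tool_rot: [0.708, 0.706, -0.0, -0.0]
force: [-0.3, -0.8, 1.2]
finger_gap: 0.0436
finger_force: 5.0
```

play_rows --pt "0.01 0 0.0015 0 0 0" --pt "0.015 -0.0004 0 0 0 0" --pt "0.015 -0.0004 0 0 0 0" --pt "0.015 -0.0004 0 0 0 0" --pt "0.015 -0.0004 0 0 0 0"

```text
clock: 7.25
eef_pos: [0.5831, -0.0331, 0.0301]
tool_rot: [0.709, 0.706, 0.0, 0.0]
force: [1.2, -0.9, 1.1]
finger_gap: 0.0435
finger_force: 5.0
```

play_rows --pt "0.015 -0.0004 0 0 0 0" --pt "0.015 -0.0004 0 0 0 0" --pt "0.015 -0.0004 0 0 0 0" --pt "0.015 -0.0004 0 0 0 0"

```text
clock: 7.58
eef_pos: [0.5827, -0.0211, 0.03]
tool_rot: [0.709, 0.706, 0.0, 0.0]
force: [1.8, -0.4, 0.2]
finger_gap: 0.0439
finger_force: 5.0
```

Run:
```python
from h import *
s=read_camera("side");t=read_camera("top");o=get_obs();print(o['eef_pos'],o['force'])
a=cv2.resize(s[140:320,250:400],None,fx=3,fy=3,interpolation=cv2.INTER_CUBIC)[:,:,::-1]
b=cv2.resize(t[200:290,270:380],None,fx=3,fy=3,interpolation=cv2.INTER_CUBIC)[:,:,::-1]
c=np.zeros((540,790,3),np.uint8);c[:,:450]=a;c[:270,455:785]=b
cv2.imwrite("pics/f.png",c)
```

```text
[ 0.58273058 -0.02099757  0.03004265] [1.56078919 0.65404945 0.54715849]
```

View pics/f.png

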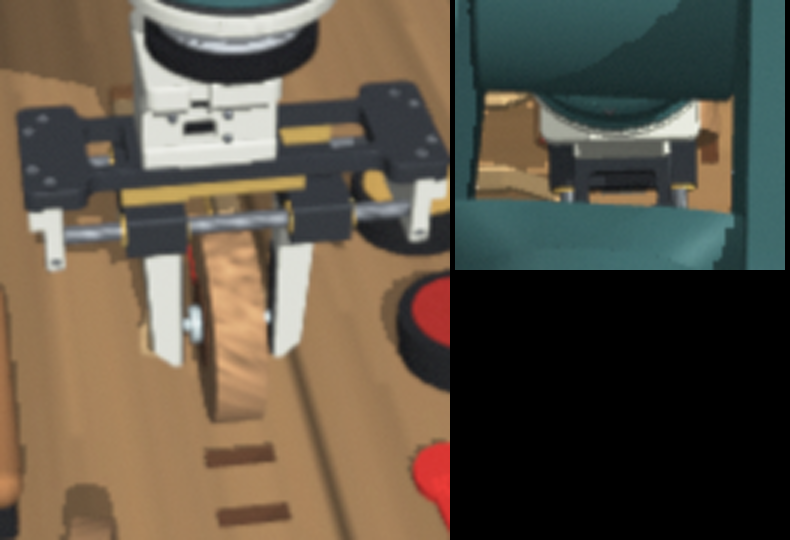

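play_rows --pt "0 0 0.0015 0 0 0" --pt "0 0 0 0 0 0"

```text
clock: 7.85
eef_pos: [0.5828, -0.0215, 0.03]
tool_rot: [0.708, 0.706, 0.0, 0.0]
force: [0.7, 0.5, 3.5]
finger_gap: 0.0435
finger_force: 5.0
```

Run:
```python
from h import *
s=read_camera("side");o=get_obs();e=o['eef_pos'];print(e,o['force'])
hs=cv2.cvtColor(s,cv2.COLOR_RGB2HSV);m=cv2.inRange(hs,(0,160,60),(6,255,255))|cv2.inRange(hs,(174,160,60),(180,255,255))
m[:,345:]=0;m[:,:295]=0
ys,xs=np.where(m);print("red",xs.mean(),ys.mean(),ys.min(),ys.max(),len(xs)) if len(xs) else None
h=e+[0,0,.0188]
for a in(0,30,60,75,90): 
  r=np.radians(a);print(a,[proj("side",h+[-.012,q*np.sin(r),q*np.cos(r)]).round(1) for q in(.03,.05)])
print(proj("side",h+[-.022,0,0]))
s0=cv2.imread("pics/side0.png");hs=cv2.cvtColor(s0,cv2.COLOR_BGR2HSV);m=cv2.inRange(hs,(0,160,60),(6,255,255))|cv2.inRange(hs,(174,160,60),(180,255,255))
m[:,345:]=0;m[:,:295]=0
ys,xs=np.where(m);print("red0",xs.mean(),ys.mean(),ys.min(),ys.max(),len(xs))
h=np.array([.583,-.0868,.05]);print([proj("side",h+[-.012,0,q]).round(1) for q in(.03,.05)])
```

```text
[ 0.58284123 -0.02154238  0.02997233] [ 0.97764898 -0.50889238  3.30669566]
red 313.55555555555554 227.66666666666666 224 231 9
0 [array([316.7, 231.8]), array([316.7, 220.7])]
30 [array([315.2, 227.7]), array([314.2, 214.2])]
60 [array([314.1, 229.1]), array([312.5, 216.9])]
75 [array([313.8, 231.7]), array([312. , 221.3])]
90 [array([313.7, 235.3]), array([311.9, 227.3])]
[309.85428927 248.43402003]
red0 324.15384615384613 259.53846153846155 254 264 13
[array([323.8, 260.8]), array([324. , 249.4])]
```

play_rows --pt "0.015 -0.0004 0.0001 0 0 0" --pt "0.015 -0.0004 0.0001 0 0 0" --pt "0.015 -0.0004 0.0001 0 0 0" --pt "0.015 -0.0004 0.0001 0 0 0" --pt "0.015 -0.0004 0.0001 0 0 0" --pt "0.015 -0.0004 0.0001 0 0 0"

```text
clock: 8.4
eef_pos: [0.5824, -0.0031, 0.0297]
tool_rot: [0.708, 0.706, 0.0, 0.0]
force: [1.3, -0.8, 4.0]
finger_gap: 0.0438
finger_force: 5.0
```

play_rows --pt "0.015 -0.0004 0.0001 0 0 0" --pt "0.015 -0.0004 0.0001 0 0 0" --pt "0.015 -0.0004 0.0001 0 0 0" --pt "0.015 -0.0004 0.0001 0 0 0" --pt "0.015 -0.0004 0.0001 0 0 0" --pt "0.015 -0.0004 0.0001 0 0 0"

```text
clock: 8.9
eef_pos: [0.5819, 0.0149, 0.0295]
tool_rot: [0.709, 0.706, -0.0, -0.0]
force: [1.9, 0.0, 1.3]
finger_gap: 0.0438
finger_force: 5.0
```

play_rows --pt "0.015 0 0.0008 0 0 0" --pt "0.015 0 0.0001 0 0 0" --pt "0.015 0 0.0001 0 0 0" --pt "0.015 0 0.0001 0 0 0" --pt "0.015 0 0.0001 0 0 0" --pt "0.015 0 0.0001 0 0 0"

```text
clock: 9.4
eef_pos: [0.5819, 0.0329, 0.0292]
tool_rot: [0.709, 0.706, -0.0, -0.0]
force: [0.6, -0.1, 1.2]
finger_gap: 0.0435
finger_force: 5.0
```

play_rows --pt "0.015 0 0.0002 0 0 0" --pt "0.015 0 0.0001 0 0 0" --pt "0.015 0 0.0001 0 0 0" --pt "0.015 0 0.0001 0 0 0" --pt "0.015 0 0.0001 0 0 0" --pt "0.015 0 0.0001 0 0 0"

```text
clock: 9.9
eef_pos: [0.582, 0.0509, 0.0291]
tool_rot: [0.709, 0.706, -0.0, -0.0]
force: [0.7, 0.1, -0.6]
finger_gap: 0.0435
finger_force: 5.0
```

play_rows --pt "0 0 0.002 0 0 0" --pt "0 0 0 0 0 0"

```text
clock: 10.07
eef_pos: [0.5822, 0.0507, 0.0289]
tool_rot: [0.708, 0.706, 0.0, 0.0]
force: [0.7, -0.3, 3.1]
finger_gap: 0.0438
finger_force: 5.0
```

Run:
```python
from h import *
F=[]
for i in range(3):
    s=read_camera("side");o=get_obs();F.append(o['force'])
e=o['eef_pos'];print(e,np.round(F,1),o['finger_force'])
hs=cv2.cvtColor(s,cv2.COLOR_RGB2HSV);m=cv2.inRange(hs,(0,150,50),(6,255,255))|cv2.inRange(hs,(174,150,50),(180,255,255))
m[:,335:]=0;m[:,290:][:,:0]=0;m[:,:290]=0
ys,xs=np.where(m);print(list(zip(xs,ys))[:30])
a=cv2.resize(s[140:280,260:380],None,fx=4.2,fy=4.2,interpolation=cv2.INTER_CUBIC)[:,:,::-1]
cv2.imwrite("pics/g.png",a)
```

```text
[0.58214436 0.05050854 0.02889475] [[ 0.8  0.6  2.9]
 [-0.6 -1.2  3.9]
 [ 0.1 -0.3  3.9]] 5.000057145953178
[]
```

View pics/g.png

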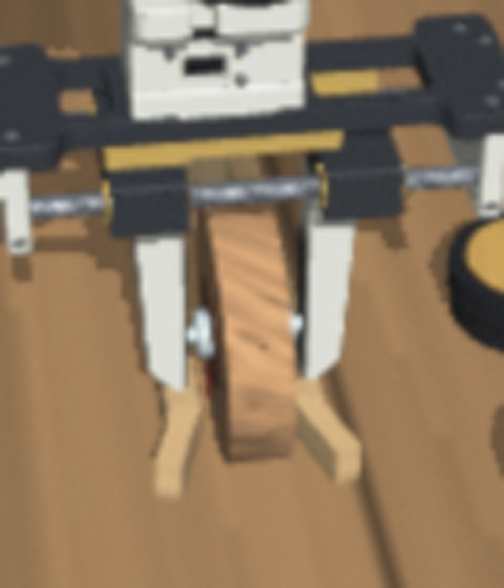

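play_rows --pt "0.015 0 0.0002 0 0 0" --pt "0.015 0 0.0002 0 0 0" --pt "0.015 0 0.0002 0 0 0" --pt "0.015 0 0.0002 0 0 0" --pt "0.015 0 0.0002 0 0 0" --pt "0.015 0 0.0002 0 0 0" --pt "0.015 0 0.0002 0 0 0"

```text
clock: 10.8
eef_pos: [0.5822, 0.0719, 0.0284]
tool_rot: [0.708, 0.706, 0.0, 0.0]
force: [1.3, 0.3, 2.1]
finger_gap: 0.0439
finger_force: 5.0
```

play_rows --pt "0.015 0 0.0004 0 0 0" --pt "0.015 0 0.0003 0 0 0" --pt "0.015 0 0.0003 0 0 0" --pt "0.015 0 0.0003 0 0 0" --pt "0.015 0 0.0003 0 0 0" --pt "0.015 0 0.0003 0 0 0"

```text
clock: 11.3
eef_pos: [0.5822, 0.0899, 0.028]
tool_rot: [0.709, 0.706, -0.0, -0.0]
force: [0.6, 0.6, 2.7]
finger_gap: 0.0435
finger_force: 5.0
```

play_rows --pt "0.01 0 0.0002 0 0 0" --pt "0.01 0 0.0002 0 0 0" --pt "0.01 0 0.0002 0 0 0" --pt "0.01 0 0.0002 0 0 0" --force 7

```text
clock: 11.63
eef_pos: [0.5822, 0.0977, 0.0279]
tool_rot: [0.709, 0.706, -0.0, -0.0]
force: [1.1, -0.7, 3.1]
finger_gap: 0.0432
finger_force: 7.0
```

play_rows --pt "0.005 0 0 0 0 0" --pt "0.005 0 0 0 0 0"

```text
clock: 11.8
eef_pos: [0.5822, 0.0997, 0.0279]
tool_rot: [0.709, 0.706, -0.0, -0.0]
force: [-0.1, -1.1, 2.9]
finger_gap: 0.0438
finger_force: 7.0
```

play_rows --pt "0.005 0 0 0 0 0" --pt "0.005 0 0 0 0 0"

```text
clock: 11.97
eef_pos: [0.5822, 0.1016, 0.0279]
tool_rot: [0.709, 0.706, -0.0, -0.0]
force: [1.8, -1.1, 2.4]
finger_gap: 0.0435
finger_force: 7.0
```

play_rows --pt "0.005 0 0 0 0 0" --pt "0.005 0 0 0 0 0"

```text
clock: 12.13
eef_pos: [0.5823, 0.1036, 0.0279]
tool_rot: [0.709, 0.706, -0.0, -0.0]
force: [0.7, -1.2, 1.6]
finger_gap: 0.0434
finger_force: 7.0
```

play_rows --pt "0.005 0 0 0 0 0" --pt "0 0 0 0 0 0"

```text
clock: 12.3
eef_pos: [0.5822, 0.1047, 0.0279]
tool_rot: [0.708, 0.706, -0.0, -0.0]
force: [0.8, -0.9, 2.3]
finger_gap: 0.0435
finger_force: 7.0
```

play_rows --pt "0.005 0 0.0002 0 0 0" --pt "0 0 0 0 0 0"

```text
clock: 12.47
eef_pos: [0.5823, 0.1056, 0.0279]
tool_rot: [0.709, 0.706, -0.0, 0.0]
force: [0.4, -2.3, 2.8]
finger_gap: 0.0437
finger_force: 7.0
```

play_rows --pt "0.005 0 0.0002 0 0 0" --pt "0 0 0 0 0 0"

```text
clock: 12.63
eef_pos: [0.5823, 0.1065, 0.028]
tool_rot: [0.709, 0.706, -0.0, 0.0]
force: [1.0, -2.9, 4.5]
finger_gap: 0.0433
finger_force: 7.0
```

play_rows --pt "0.005 0 0.0002 0 0 0" --pt "0 0 0 0 0 0"

```text
clock: 12.8
eef_pos: [0.5825, 0.1076, 0.0281]
tool_rot: [0.709, 0.706, 0.0, 0.0]
force: [0.6, -2.7, 5.2]
finger_gap: 0.0436
finger_force: 7.0
```

play_rows --pt "0.01 0 -0.0035 0 0 0" --pt "0.01 0 -0.0026 0 0 0"

```text
clock: 12.97
eef_pos: [0.5824, 0.1116, 0.0292]
tool_rot: [0.709, 0.706, 0.0, 0.0]
force: [-0.3, -2.2, 4.0]
finger_gap: 0.0435
finger_force: 7.0
```

play_rows --pt "0.01 0 -0.0021 0 0 0" --pt "0.01 0 -0.0017 0 0 0"

```text
clock: 13.13
eef_pos: [0.5824, 0.1158, 0.0298]
tool_rot: [0.709, 0.706, 0.0, -0.0]
force: [0.6, -1.2, 3.4]
finger_gap: 0.0439
finger_force: 7.0
```

play_rows --pt "0.01 0 -0.0012 0 0 0" --pt "0.01 0 -0.0008 0 0 0" --pt "0.01 0 -0.0003 0 0 0" --pt "0.01 0 0 0 0 0"

```text
clock: 13.47
eef_pos: [0.5823, 0.1239, 0.0302]
tool_rot: [0.708, 0.706, 0.0, -0.0]
force: [1.0, -0.5, 3.4]
finger_gap: 0.0434
finger_force: 7.0
```

play_rows --pt "0.01 0 0 0 0 0" --pt "0.01 0 0 0 0 0" --pt "0.01 0 0 0 0 0"

```text
clock: 13.72
eef_pos: [0.5823, 0.1298, 0.0302]
tool_rot: [0.709, 0.706, -0.0, -0.0]
force: [0.2, 0.5, 2.4]
finger_gap: 0.0435
finger_force: 7.0
```

play_rows --pt "0.01 0 0.0003 0 0 0" --pt "0.01 0 0.0006 0 0 0" --pt "0.01 0 0.001 0 0 0"

```text
clock: 13.97
eef_pos: [0.5823, 0.1357, 0.0296]
tool_rot: [0.709, 0.706, -0.0, -0.0]
force: [1.3, 0.3, 0.8]
finger_gap: 0.0433
finger_force: 7.0
```

play_rows --pt "0.01 0 0.0014 0 0 0" --pt "0.01 0 0.0018 0 0 0"

```text
clock: 14.13
eef_pos: [0.5823, 0.1398, 0.029]
tool_rot: [0.709, 0.706, -0.0, -0.0]
force: [0.0, 0.1, 0.0]
finger_gap: 0.0436
finger_force: 7.0
```

play_rows --pt "0.01 0 0.0042 0 0 0" --pt "0.01 0 0.0027 0 0 0"

```text
clock: 14.3
eef_pos: [0.5824, 0.1439, 0.0277]
tool_rot: [0.709, 0.706, -0.0, -0.0]
force: [-0.4, 0.6, 1.7]
finger_gap: 0.0436
finger_force: 7.0
```

play_rows --pt "0.01 0 0.0035 0 0 0" --pt "0.006 0 0.003 0 0 0"

```text
clock: 14.47
eef_pos: [0.5826, 0.147, 0.0268]
tool_rot: [0.708, 0.706, 0.0, 0.0]
force: [0.0, -0.1, 6.7]
finger_gap: 0.0438
finger_force: 7.0
```

play_rows --pt "0.005 0 -0.002 0 0 0" --pt "0.005 0 0 0 0 0" --pt "0.005 0 0 0 0 0" --pt "0 0 0 0 0 0" --force 9

```text
clock: 14.8
eef_pos: [0.5825, 0.1495, 0.0269]
tool_rot: [0.709, 0.706, -0.0, 0.0]
force: [0.8, -4.3, 1.8]
finger_gap: 0.0438
finger_force: 9.0
```

play_rows --pt "0.005 0 0 0 0 0" --pt "0.005 0 0 0 0 0" --pt "0 0 0 0 0 0"

```text
clock: 15.05
eef_pos: [0.5824, 0.1513, 0.0268]
tool_rot: [0.709, 0.706, -0.0, 0.0]
force: [0.5, -5.3, 2.5]
finger_gap: 0.0432
finger_force: 9.0
```

play_rows --pt "0.005 0 0.0004 0 0 0" --pt "0.005 0 0 0 0 0" --pt "0 0 0 0 0 0"

```text
clock: 15.3
eef_pos: [0.5824, 0.153, 0.0268]
tool_rot: [0.709, 0.706, -0.001, 0.0]
force: [1.0, -9.4, 2.5]
finger_gap: 0.044
finger_force: 9.0
```

play_rows --pt "0.005 0 0 0 0 0" --pt "0 0 0 0 0 0" --pt "0 0 0 0 0 0"

```text
clock: 15.55
eef_pos: [0.5825, 0.1538, 0.0268]
tool_rot: [0.709, 0.706, -0.001, 0.0]
force: [0.2, -9.1, 4.2]
finger_gap: 0.0434
finger_force: 9.0
```

play_rows --pt "0.004 0 0 0 0 0" --pt "0 0 0 0 0 0" --pt "0 0 0 0 0 0" --pt "0 0 0 0 0 0" --pt "0 0 0 0 0 0" --pt "0 0 0 0 0 0"

```text
clock: 16.05
eef_pos: [0.5825, 0.1545, 0.0268]
tool_rot: [0.709, 0.706, -0.001, 0.001]
force: [0.1, -10.9, 3.2]
finger_gap: 0.0432
finger_force: 9.0
```

play_rows --pt "0 0 0 0 0 0" --pt "0 0 0 0 0 0" --pt "0 0 0 0 0 0" --pt "0 0 0 0 0 0" --pt "0 0 0 0 0 0" --pt "0 0 0 0 0 0" --pt "0 0 0 0 0 0" --pt "0 0 0 0 0 0" --pt "0 0 0 0 0 0" --pt "0 0 0 0 0 0" --pt "0 0 0 0 0 0" --pt "0 0 0 0 0 0"

```text
clock: 17.05
eef_pos: [0.5825, 0.1545, 0.0268]
tool_rot: [0.709, 0.706, -0.001, 0.0]
force: [0.0, -10.9, 3.4]
finger_gap: 0.0436
finger_force: 9.0
```

play_rows --pt "-0.0025 0 0 0 0 0" --pt "-0.0025 0 0 0 0 0" --pt "-0.0025 0 0 0 0 0" --pt "-0.0025 0 0 0 0 0" --pt "-0.0025 0 0 0 0 0" --pt "-0.0025 0 0 0 0 0" --pt "-0.0025 0 0 0 0 0" --pt "-0.0025 0 0 0 0 0" --pt "-0.0025 0 0 0 0 0" --pt "-0.0025 0 0 0 0 0"

```text
clock: 17.88
eef_pos: [0.5824, 0.1506, 0.0268]
tool_rot: [0.709, 0.706, 0.0, -0.0]
force: [0.2, -0.9, 1.0]
finger_gap: 0.0432
finger_force: 9.0
```

play_rows --pt "-0.0025 0 0 0 0 0" --pt "-0.0025 0 0 0 0 0" --pt "-0.0025 0 0 0 0 0" --pt "-0.0025 0 0 0 0 0" --pt "0 0 0 0 0 0" --pt "0 0 0 0 0 0"

```text
clock: 18.38
eef_pos: [0.5824, 0.1486, 0.0268]
tool_rot: [0.709, 0.706, -0.0, -0.0]
force: [-0.3, -0.0, 1.2]
finger_gap: 0.0433
finger_force: 9.0
```

play_rows --pt "0 0 0.0005 0 0 0" --pt "0 0 0 0 0 0" --pt "0 0 0 0 0 0" --pt "0 0 0 0 0 0" --pt "0 0 0 0 0 0" --pt "0 0 0 0 0 0" --pt "0 0 0 0 0 0" --pt "0 0 0 0 0 0" --pt "0 0 0 0 0 0" --pt "0 0 0 0 0 0"

```text
clock: 19.22
eef_pos: [0.5825, 0.1486, 0.0268]
tool_rot: [0.709, 0.706, 0.0, 0.0]
force: [-0.1, -0.1, 1.6]
finger_gap: 0.0435
finger_force: 9.0
```

play_rows --pt "-0.0025 0 0 0 0 0" --pt "0 0 0 0 0 0"

```text
clock: 19.38
eef_pos: [0.5825, 0.1481, 0.0268]
tool_rot: [0.709, 0.706, 0.0, -0.0]
force: [0.1, 0.4, 2.3]
finger_gap: 0.0434
finger_force: 9.0
```

play_rows --pt "-0.0025 0 0 0 0 0" --pt "0 0 0 0 0 0"

```text
clock: 19.55
eef_pos: [0.5825, 0.1475, 0.0268]
tool_rot: [0.709, 0.706, 0.0, -0.0]
force: [1.1, 0.8, 2.9]
finger_gap: 0.0434
finger_force: 9.0
```

play_rows --pt "0.001 0 -0.001 0 0 0" --pt "0 0 0 0 0 0" --pt "0 0 0 0 0 0" --force 4

```text
clock: 19.8
eef_pos: [0.5824, 0.1477, 0.0268]
tool_rot: [0.709, 0.706, -0.0, 0.0]
force: [1.0, -0.2, -0.5]
finger_gap: 0.0436
finger_force: 4.0
```

play_rows --pt "0 0 0 0 0 0" --pt "0 0 0 0 0 0" --pt "0 0 0 0 0 0" --pt "0 0 0 0 0 0" --pt "0 0 0 0 0 0" --pt "0 0 0 0 0 0" --pt "0 0 0 0 0 0" --pt "0 0 0 0 0 0" --pt "0 0 0 0 0 0" --pt "0 0 0 0 0 0" --gripper 0.5

```text
clock: 20.63
eef_pos: [0.5824, 0.1478, 0.027]
tool_rot: [0.709, 0.706, 0.0, 0.0]
force: [0.4, -0.7, 0.6]
finger_gap: 0.0696
finger_force: 0.0
```

Run:
```python
from h import *
s=read_camera("side");o=get_obs();print(o['eef_pos'],o['force'],o['finger_gap'])
a=cv2.resize(s[110:250,250:370],None,fx=4.2,fy=4.2,interpolation=cv2.INTER_CUBIC)[:,:,::-1]
cv2.imwrite("pics/h.png",a)
```

```text
[0.58244515 0.14777079 0.02694877] [-0.19936369  0.07794809  0.24278819] 0.07001727629699446
```

View pics/h.png

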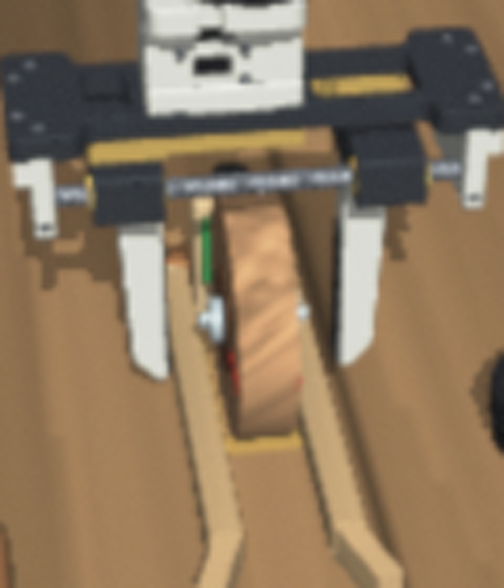

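The wheel stands behind the lip at crop (265,320), with the brass showing at (265,443) and the fingers clear of it. I'll withdraw upward.

play_rows --pt "0 0 -0.04 0 0 0" --pt "0 0 -0.08 0 0 0" --pt "0 0 -0.12 0 0 0" --pt "0 0 -0.12 0 0 0" --pt "0 0 -0.12 0 0 0" --pt "0 0 -0.12 0 0 0" --pt "0 0 -0.12 0 0 0" --pt "0 0 -0.12 0 0 0" --pt "-0.15 0 -0.05 0 0 0" --pt "-0.15 0 0 0 0 0" --pt "-0.15 0 0 0 0 0" --pt "-0.15 0 0 0 0 0" --pt "-0.15 0 0 0 0 0" --pt "0 0 0 0 0 0" --pt "0 0 0 0 0 0" --pt "0 0 0 0 0 0"

```text
clock: 22.02
eef_pos: [0.5818, -0.002, 0.2054]
tool_rot: [0.709, 0.706, 0.0, 0.0]
force: [0.3, -0.2, 0.3]
finger_gap: 0.07
finger_force: 0.0
```

Run:
```python
from h import *
s=read_camera("side");t=read_camera("top");print(get_obs()['clock'])
a=cv2.resize(s[110:260,240:380],None,fx=3,fy=3,interpolation=cv2.INTER_CUBIC)[:,:,::-1]
b=cv2.resize(t[200:290,140:310],None,fx=2,fy=2,interpolation=cv2.INTER_CUBIC)[:,:,::-1]
c=np.zeros((450,770,3),np.uint8);c[:,:420]=a;c[:180,425:765]=b
cv2.imwrite("pics/i.png",c)
```

```text
22.1167
```

View pics/i.png

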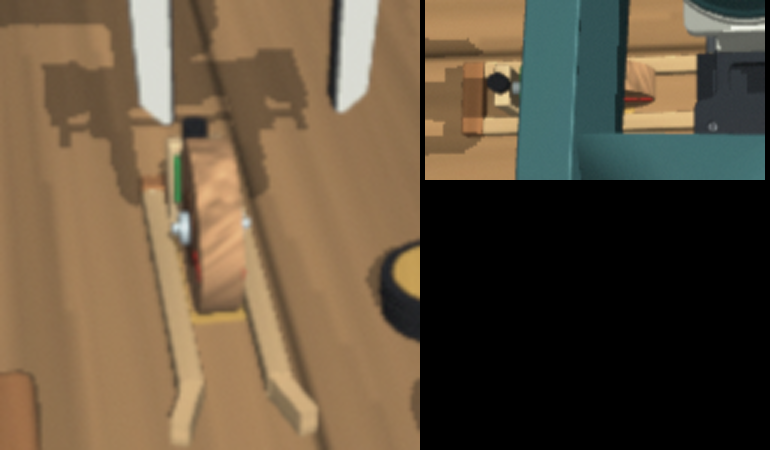

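The wheel is upright behind the lip in the side view at (215,225), and the robot is clear, so I'm handing in.

```bash
python3 -c "from cell import *;print(hand_in())"
```

```text
the job is handed in; nothing more can be done
None
```

I rolled the wheel over the lip, pressed it on the buffer at about 10 N for over a second, and released it standing behind the lip; the job is handed in, but no verdict came back.

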